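# Index the sample carousel to the red-capped tube

## Task

Bring the red-capped sample under the sampling needle: pull the T-handled index plunger out and give it a quarter turn so that it stays out, turn the carousel until the red-capped tube stands under the needle, and only then twist the plunger back so that it drops fully home and locks the carousel there. Do not touch the sampling pipettor, keep all tubes in their sockets, and leave the bottle, cup, rack and hand pipette where they are.

Things in the scene. Friction and masses are not known exactly. Their poses are not given: they have to be found in the camera images.
- analyser: White bench-top sampler that carries the carousel, plunger and pipettor. Origin on the carousel's vertical axis at bench height, z up, +x away from the robot at zero yaw. Its base is 55 mm high, 430 (x -235 to +195) by 510 mm. On its -x side stands a spring-loaded indexing plunger with a red T-handle, its axis in the x-z plane, leaning 35 deg from vertical towards -x.
- rotor (a point): Centre of the carousel's top, 108 mm above the bench. The carousel is black, 226 mm across, with 12 tube sockets 30 deg apart on a circle of 90 mm radius, the first at the start on the sampler's +x axis. Round it runs an aluminium index ring with 12 notches, 10 mm wide, in line with the sockets, in a bevel sloping down outward by 35 deg (radius 111 to 133 mm).
- carousel (a joint): Rotation of the carousel (rad), 0 at the start, positive counter-clockwise from above, no end stops. It is turned by the hub knob against light friction (0.1 N m) and stays where it is left. While the plunger's pin is in a notch it is locked, with about half a degree of play.
- hub (a point): Mid-height of the blue lobed knob on the carousel's axis: a cylinder of 46 mm diameter from 160 to 190 mm above the bench (this point at 176) on a 24 mm stem. Turning it turns the carousel.
- pin (a point): Where the plunger's axis meets the index ring's bevel: 122 mm from the carousel's axis on the sampler's -x side, 98 mm above the bench. This point's z axis points outward along the plunger, leaning (-0.574, 0, 0.819) in the sampler's frame; its x axis runs up the slope towards the hub. A steel sleeve, 24 by 28 mm, ends 35 mm out along z, on a 34 mm wide grey bracket.
- plunger (a joint): How far the plunger is pulled out along its axis (m): 0 home, pin 9 mm deep in a notch; end stop at 0.019. A spring pulls it home, 7 N at 0, 12 N at 0.014. From 0.014 on it can be twisted, and once twisted it rests held out at 0.013. Let in between notches, the pin rides on the ring at 0.009 to 0.0115; its round tip finds a notch within about 2 deg.
- twist (a joint): Twist of the T-handle about the plunger's axis (rad): 0 with the bar crosswise, positive counter-clockwise seen from the handle's outer end, end stop at 1.62. At 0 a cross pin lies in the sleeve's slot, so it must be pulled before it twists. At 1.57 it stays held out when released; turned back to within 0.1 of 0 and released, the spring draws it home.
- handle (a point): Centre of the red T-handle bar: 44 mm long, 12 mm thick, 16 mm tall along the plunger's axis. It lies 64 mm out from point pin when home, 77 mm when held out. z points outward along the plunger, y along the bar's length, x across its thickness. At twist 0 the bar lies along the sampler's y, at 1.57 along the slope. Below the bar the stem is 9 mm thick, free for 20 mm when home.
- probe: Sampling pipettor fixed to the sampler (origin: the sampler's). A 28 mm column 240 mm from the carousel's axis, at 60 deg counter-clockwise from the sampler's +x, carries a blue arm, 34 mm wide, 247 to 279 mm above the bench, that reaches in to 74 mm from the carousel's axis, with a needle in a 12 mm holder below its end. Delicate: do not touch.
- probe_tip (a point): Tip of the needle: 90 mm from the carousel's axis at 60 deg counter-clockwise from the sampler's +x, 175 mm above the bench. The sampling position is straight below it.
- tube_red: Sample tube with a red cap, 16 mm diameter (cap 19 mm), 84 mm tall, standing loose in one of the carousel's sockets with 1 mm play. Origin at the centre of its foot, 68 mm above the bench; the cap's top is at 152 mm.
- tube_1: Another sample tube of the same size with a yellow cap, in another socket. Origin at the centre of its foot.
- tube_2: Another sample tube of the same size with a white cap, in another socket. Origin at the centre of its foot.
- tube_3: Another sample tube of the same size with a purple cap, in another socket. Origin at the centre of its foot.
- tube_4: Another sample tube of the same size with a yellow cap, in another socket. Origin at the centre of its foot.
- tube_5: Another sample tube of the same size with a purple cap, in another socket. Origin at the centre of its foot.
- tube_6: Another sample tube of the same size with a white cap, in another socket. Origin at the centre of its foot.
- tube_7: Another sample tube of the same size with a purple cap, in another socket. Origin at the centre of its foot.
- reagent: Amber reagent bottle, 44 mm diameter, 85 mm tall, loose on the sampler's base to the right of the plunger. Origin at the centre of its foot.
- cup: Specimen cup with an orange lid, 57 mm diameter, 62 mm tall, loose on the sampler's base to the right of the carousel. Origin at the centre of its foot.
- rack: Small blue tube rack 30 by 110 by 40 mm with three capped tubes up to 74 mm, loose on the sampler's base to the left of the plunger. Origin at the centre of its underside, long side along its y.
- pipette: White hand pipette lying on the bench to the right of the sampler, about 260 mm long and 24 mm thick. Origin under its grip, long axis x.
Things that resemble listed ones, but are neither listed nor needed, are in the scene too. What is shaped like the tube_red but green is not meant.

How it is judged:
By the outcome, as a careful person would: the job done as asked, in the order asked, and still so for the second after the job is handed in, with the robot touching nothing.
It also fails if it takes over 72 s, if anything falls off the work surface, if the arm or the gripper's body presses on something with over 40 N, if the wrist force passes 120 N, or if a joint passes its speed limit or range.

## Robot

A 6-joint arm with a two-finger parallel gripper is mounted at the origin on the work surface. World frame = base frame: x ahead of the robot, y to its left, z up, the work surface at z = 0. Lengths are in mm, angles in rad, forces in N, time in s.
With the tool pointing down it reaches from about 325 to 875 mm from the base axis. Payload 4.4 kg.
Tool frame: the origin (TCP) lies on the centre line of the jaws, within the pads' length; the fingertips stand ahead of it and the grasp point (between the pads) lies 6 mm ahead of it (ctrl.tcp_to_tips is the z of the fingertips in the tool frame, in mm); z points along the fingers, y is the line along which they close (so a half turn about z gives the same grasp; the last joint's range is limited). The gripper opens to 85 mm and grips with 20 to 120 N. Pads are 22 mm wide; open, the fingers measure 114 mm over their backs; the gripper's body (76 mm by 85 mm) begins 54 mm behind the grasp point. The pads swing forward as they close: fully open they stand 13 mm farther back than shut.
Start: joints at [0.985, 0.207, 1.542, -0, 1.393, -0.15], TCP at [242.738, 521.254, 256.282] pointing down, gripper open.
Joint ranges: [-2.73, 2.73], [-0.86, 2.22], [0.23, 2.46], [-1.11, 4.25], [0.08, 2.63], [-2.82, 2.82]. Speed limits (rad/s): [2.79, 2.79, 3.14, 3.14, 3.14, 3.14].

## Interface

Orientations are given as a 3x3 rotation matrix whose columns are the frame's x, y, z axes.
In Python, from plant import ctrl, sensors, optics gives the robot as it stands. Calls block until the motion is done:
- ctrl.move_ptp(position, orientation): joint-space move of the TCP to a pose.
- ctrl.move_l(position, rot=None, vel=150, threshold=None): straight line of the TCP; rot=None keeps the orientation; vel is the mean speed in mm/s. With threshold (N) it stops when the force on the tool has changed by that much, and returns True; else False.
- ctrl.set_joints(angles): joint-space move.
- ctrl.gripper_to(opening, force=None): finger opening in mm; force is the grip in N (None keeps the last); returns when the fingers have stopped.
- ctrl.hold(seconds).
- ctrl.solve_ik(position, orientation): joint angles nearest the present ones, or None.
- sensors.read_state(): the state.
- optics.grab_frame(name): name is "scene" or "top" or "wrist"; returns (picture, depth): 384x512x3 uint8, red, green, blue; 384x512 float32, mm along the optical axis (not along the pixel's ray), 0 where there is no reading.
- optics.camera_params(name): a dict with "mtx" (3x3 intrinsics, pixels), "R" (3x3) and "t" (3): a world point X has camera coordinates R X + t; the wrist camera has in their place "T_tool_cam" (4x4, takes a point from camera to tool coordinates, whose origin is the TCP and whose axes are the flange's). Camera axes: x right, y down, z forward; pixel columns grow to the right and rows downward; lengths in mm; the calibration is good to about 2 mm. A picture is of the moment at which its call begins: read the wrist's pose just before it. camera_params takes no time and is no camera call.
A pose or a line that the arm cannot do raises ctrl.MotionError and nothing moves.
- ctrl.finish_job(): hands the job in; it is judged then, once.
The state is a dict: "t": time; "q": joint angles; "qvel": joint speeds; "tau": joint torques, N m; "eef_pos": TCP position; "eef_rot": TCP orientation; "force": force on the tool from outside, world axes, zero at the start; "wrist_torque": the same for the moment, N m; "grip_width": finger opening in mm; "grasp_force": force on a finger pad.
Only numpy, scipy, OpenCV 4.12 (cv2) and the standard library are available. Lean on these libraries where they do the work, as an engineer would, in place of code of your own. Each camera call takes 0.05 s, during which the arm holds its last target. There are 200 camera calls.

## Working session

There is one attempt and no reset: what is moved stays moved. The work goes in short steps, each a Python script; the robot and the scene stay as the last script left them, time stands still between calls to the robot, and variables do not carry over. Pictures are saved under pics/ and viewed, at most 10 in all, crops included, and the job is handed in when it is done.

```bash
mkdir -p pics; ls; python3 - <<'E'
from plant import ctrl,sensors,optics
import cv2,numpy as np
for n in("scene","top"):
    p,d=optics.grab_frame(n); np.savez(f"pics/{n}0.npz",p=p,d=d)
    cv2.imwrite(f"pics/{n}0.png",cv2.resize(p[:,:,::-1],(800,600),interpolation=cv2.INTER_CUBIC))
    c=optics.camera_params(n);print(n,c["mtx"].round(1).tolist(),c["R"].round(3).tolist(),c["t"].round(0))
c=optics.camera_params("wrist");print(c["mtx"].round(1).tolist(),c["T_tool_cam"].round(3).tolist(),ctrl.tcp_to_tips)
s=sensors.read_state();print(s["t"],s["eef_rot"].round(2).tolist())
E
```

```text
pics
scene [[433.0, 0.0, 254.6], [0.0, 433.0, 187.6], [0.0, 0.0, 1.0]] [[0.887, 0.462, -0.003], [0.354, -0.684, -0.638], [-0.297, 0.565, -0.77]] [-458. -167. 1245.]
top [[386.6, 0.0, 264.7], [0.0, 386.6, 195.4], [0.0, 0.0, 1.0]] [[0.001, -1.0, -0.0], [-0.984, -0.001, -0.176], [0.176, 0.0, -0.984]] [ -80.  594. 1074.]
[[269.5, 0.0, 260.2], [0.0, 269.5, 190.7], [0.0, 0.0, 1.0]] [[0.001, -0.953, -0.302, 76.341], [1.0, 0.001, -0.0, -1.167], [0.0, -0.302, 0.953, -117.972], [0.0, 0.0, 0.0, 1.0]] 25.0
0.1 [[-0.91, 0.42, -0.0], [0.42, 0.91, -0.0], [0.0, -0.0, -1.0]]
```

View pics/top0.png

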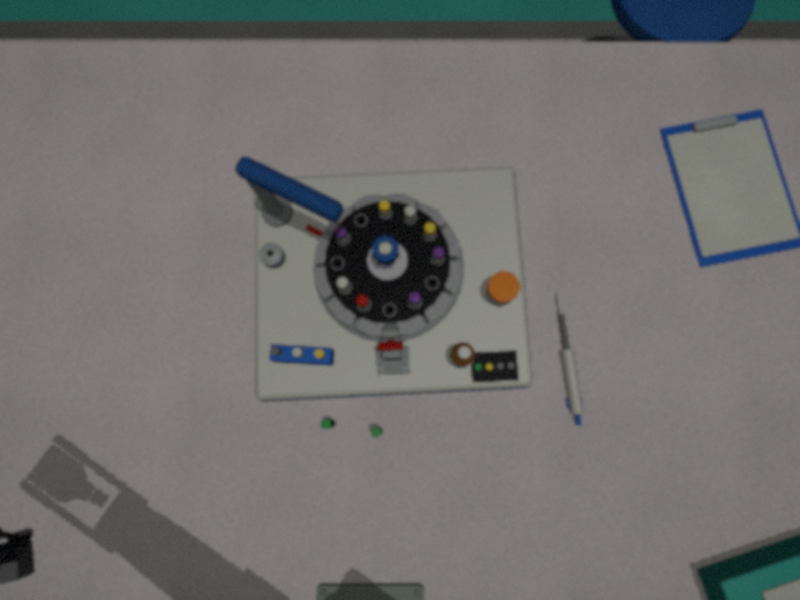

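View pics/scene0.png

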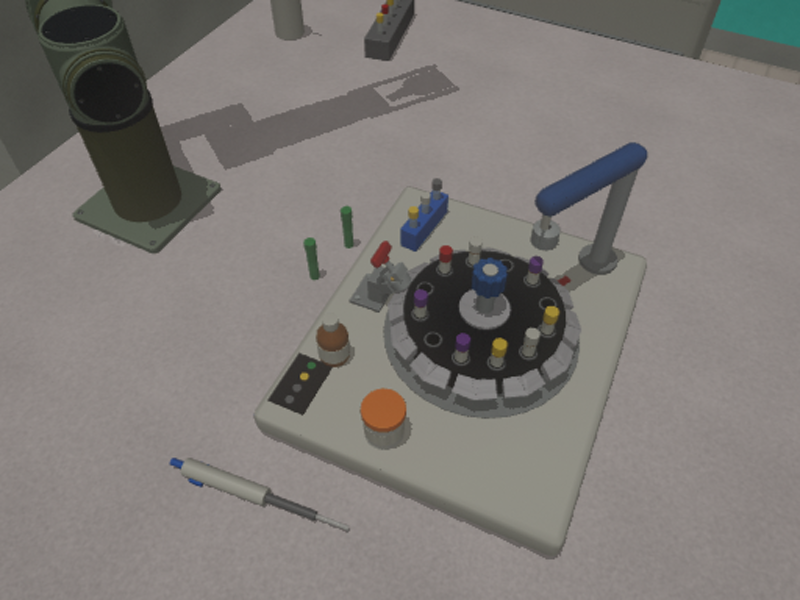

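Top view: hub (385,247), red cap (362,301) in the carousel, T-handle (390,346), needle arm end (335,213), base corners (257,398), (528,385) and (514,168). The scene view shows two loose green tubes (decoys) and a far rack with a red item. Neither is in the carousel, so only the cap at (362,301) fits.

```bash
cat > h.py <<'E'
import numpy as np,cv2
from plant import ctrl,sensors,optics
def ray(cam,uv,z,pose=None):
    c=optics.camera_params(cam)
    if pose is None: R=c["R"].T; C=-R@c["t"]
    else:
        T=pose@c["T_tool_cam"]; R=T[:3,:3]; C=T[:3,3]
    d=R@np.linalg.inv(c["mtx"])@[*uv,1]
    return C+d*(z-C[2])/d[2]
def proj(cam,X,pose=None):
    c=optics.camera_params(cam)
    if pose is None: x=c["R"]@X+c["t"]
    else: x=(np.linalg.inv(pose@c["T_tool_cam"])@[*X,1])[:3]
    p=c["mtx"]@x; return p[:2]/p[2]
def pose():
    s=sensors.read_state(); T=np.eye(4); T[:3,:3]=s["eef_rot"]; T[:3,3]=s["eef_pos"]; return T
E
python3 - <<'E'
from h import *
k=1.5625
P={}
for n,u,v,z in[("hub",385,243,190),("disc",388,262,108),("NL",258,399,55),("NR",530,386,55),("FR",514,168,55),("handle",390,346,150),("red",362,300,152),("yel",385,205,152),("pur",415,297,152),("bottle",462,352,135)]:
    P[n]=ray("top",(u/k,v/k),z); print(n,P[n].round(1))
e=P["NL"]-P["NR"];print("yaw from edge",np.degrees(np.arctan2(-e[0],e[1])),np.hypot(*e[:2]))
d=P["disc"]-P["handle"];print("yaw",np.degrees(np.arctan2(d[1],d[0])),np.hypot(*d[:2]))
p=np.load("pics/top0.npz")["p"][110:240,190:320]
cv2.imwrite("pics/c1.png",cv2.resize(p[:,:,::-1],(600,600),interpolation=cv2.INTER_CUBIC))
E
```

```text
hub [674.4 -31.7 190. ]
disc [662.7 -33.4 108. ]
NL [420.7 202.2  55. ]
NR [ 444.5 -291.1   55. ]
FR [ 864.  -273.9   55. ]
handle [506.8 -39.8 150. ]
red [585.    8.3 152. ]
yel [754.2 -29.2 152. ]
pur [590.3 -81.8 152. ]
bottle [ 498.3 -161.9  135. ]
yaw from edge 2.761764491010942 493.8544459004769
yaw 2.3585500439614298 156.10448444499917
```

View pics/c1.png

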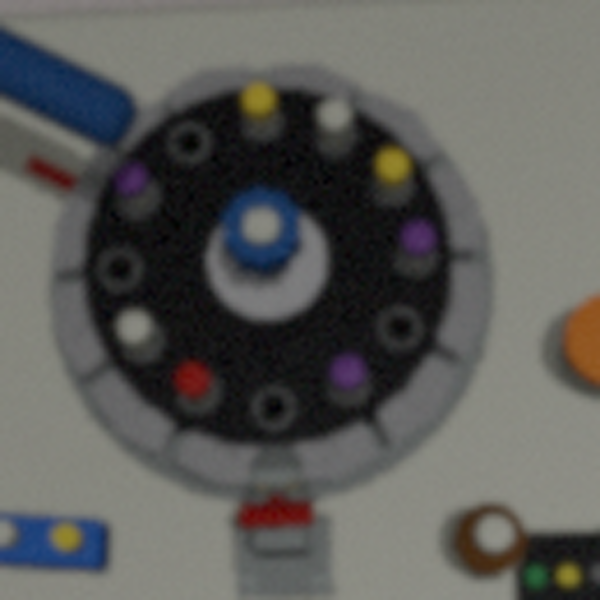

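Crop: counter-clockwise from the yellow at (258,100) (index 0), the red cap at (193,378) is index 5 (150°). The needle is over index 2, so the carousel must turn −90°. The centre is about (664.6, −33.2) with yaw 2.6°, and the handle measurement agrees. Next I'll check IK for both grasp variants and move to the pre-grasp.

```bash
cat >> h.py <<'E'
from scipy.spatial.transform import Rotation as Ro
import json,os
G=json.load(open("geo.json")) if os.path.exists("geo.json") else dict(c=[664.6,-33.2],yaw=np.radians(2.6))
A=Ro.from_euler("z",G["yaw"]).as_matrix(); O=np.array([*G["c"],0.])
W=lambda p:A@np.asarray(p,float)+O
hz=A@[-.5736,0,.8192]; hy=A@[0,1,0]; hx=np.cross(hy,hz)
pin=W([-122,0,98])
def Rt(tw,s):   # tool orientation gripping bar at twist tw; s=+-1
    x=-s*hy; z=-hz; y=np.cross(z,x)
    return Ro.from_rotvec(hz*tw).as_matrix()@np.c_[x,y,z]
def Ph(out): return pin+hz*(out+6)   # TCP so grasp point lies `out` along the axis
def Rh(a):  # vertical tool, x axis at sampler angle a (deg)
    t=np.radians(a); x=A@[np.cos(t),np.sin(t),0]; return np.c_[x,np.cross([0,0,-1],x),[0,0,-1.]]
E
python3 - <<'E'
from h import *
for s in(1,-1):
    print(s)
    for o,tw in[(180,0),(64,0),(80,0),(80,.8),(80,1.57),(160,1.57)]:
        q=ctrl.solve_ik(Ph(o),Rt(tw,s)); print(o,tw,None if q is None else np.round(q,2))
for a in(240,225,180,150,135):
    for z in (170,260):
        q=ctrl.solve_ik(W([0,0,z]),Rh(a)); print(a,None if q is None else np.round(q,2))
s=1
print(Ph(180))
E
```

```text
1
180 0 [-0.51 -0.47  2.26  0.41  0.86  2.4 ]
64 0 [-0.4  -0.11  2.23  0.52  0.52  2.3 ]
80 0 [-0.41 -0.16  2.24  0.5   0.56  2.33]
80 0.8 [-0.41 -0.16  2.24  0.5   0.56  1.53]
80 1.57 [-0.41 -0.16  2.24  0.5   0.56  0.76]
160 1.57 [-0.49 -0.41  2.26  0.42  0.8   0.82]
-1
180 0 [-0.51 -0.47  2.26  0.41  0.86 -0.74]
64 0 [-0.4  -0.11  2.23  0.52  0.52 -0.84]
80 0 [-0.41 -0.16  2.24  0.5   0.56 -0.81]
80 0.8 [-0.41 -0.16  2.24  0.5   0.56 -1.61]
80 1.57 [-0.41 -0.16  2.24  0.5   0.56 -2.38]
160 1.57 [-0.49 -0.41  2.26  0.42  0.8  -2.32]
240 None
240 None
225 [-0.18  0.47  1.38 -0.    1.29 -2.58]
225 [-0.18  0.39  1.29 -0.    1.45 -2.58]
180 [-0.18  0.47  1.38 -0.    1.29 -1.8 ]
180 [-0.18  0.39  1.29 -0.    1.45 -1.8 ]
150 [-0.18  0.47  1.38 -0.    1.29 -1.27]
150 [-0.18  0.39  1.29 -0.    1.45 -1.27]
135 [-0.18  0.47  1.38 -0.    1.29 -1.01]
135 [-0.18  0.39  1.29 -0.    1.45 -1.01]
[436.14581998 -43.57404361 250.3712    ]
```

```bash
python3 - <<'E'
from h import *
ctrl.move_ptp(Ph(165),Rt(0,1)); ctrl.gripper_to(40,60)
T=pose(); p,d=optics.grab_frame("wrist"); np.savez("pics/w1.npz",p=p,d=d,T=T)
for n,X in [("handle",pin+hz*72),("bar+y",pin+hz*72+22*hy),("bar-y",pin+hz*72-22*hy),("hubtop",W([0,0,190])),("red",W([90*np.cos(np.radians(150)),45,152]))]:
    print(n,proj("wrist",X,T)*1.5625)
cv2.imwrite("pics/w1.png",cv2.resize(p[:,:,::-1],(800,600),interpolation=cv2.INTER_CUBIC))
print(sensors.read_state()["t"])
E
```

```text
handle [407.29010896 315.27645291]
bar+y [407.22712497 352.04748894]
bar-y [407.3568383  276.31881908]
hubtop [188.28340674 282.44973909]
red [311.17177191 349.80958956]
2.8333
```

View pics/w1.png

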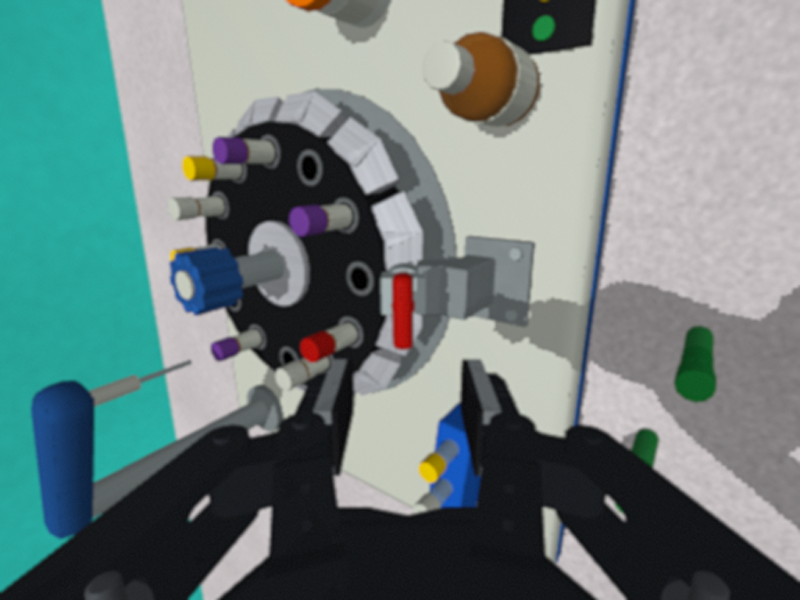

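The wrist view shows the bar centred at (402,311), from row 274 to 348. Predicted was (407,315), and the fingers' midline is at about col 407. So the handle sits ~3 mm further towards the hub. I'll check depth, correct, and look again closer.

```bash
cat >> h.py <<'E'
def redmask(p):
    h=cv2.cvtColor(p,cv2.COLOR_RGB2HSV); return ((h[...,0]<8)|(h[...,0]>172))&(h[...,1]>150)&(h[...,2]>60)
def bar(p,d,T,near):
    """centre of the red bar's visible depth points in handle coords relative to pin"""
    n,l,st,c=cv2.connectedComponentsWithStats(redmask(p).astype(np.uint8))
    i=min((i for i in range(1,n) if st[i,4]>60),key=lambda i:np.hypot(*(c[i]-near)))
    v,u=np.nonzero(l==i); k=optics.camera_params("wrist"); z=d[v,u]
    X=(np.linalg.inv(k["mtx"])@np.c_[u,v,np.ones(len(u))].T*z).T[z>0]
    M=T@k["T_tool_cam"]; X=X@M[:3,:3].T+M[:3,3]-pin
    Y=X@np.c_[hx,hy,hz]
    print("bar px",c[i].round(1),st[i],"h-coords p5,50,95",np.percentile(Y,[5,50,95],axis=0).round(1).tolist()); return Y
E
python3 - <<'E'
from h import *
f=np.load("pics/w1.npz"); bar(f["p"],f["d"],f["T"],proj("wrist",pin+hz*70,f["T"]))
ctrl.move_l(Ph(110)+3*hx-1*hy,vel=120)
T=pose(); p,d=optics.grab_frame("wrist"); Y=bar(p,d,T,proj("wrist",pin+hz*70,T))
print("finger-mid col now, predicted bar px on tool axis",proj("wrist",T[:3,3]-hz*(110-72+6),T))
cv2.imwrite("pics/w2.png",cv2.resize(p[:,:,::-1],(800,600),interpolation=cv2.INTER_CUBIC))
E
```

```text
bar px [257.2 198.5] [252 175  13  48 531] h-coords p5,50,95 [[-1.2, -20.2, 67.9], [3.1, -2.6, 69.9], [7.4, 17.6, 71.2]]
bar px [260.9 225.9] [253 196  17  62 910] h-coords p5,50,95 [[-1.8, -20.8, 67.1], [2.8, -3.5, 69.8], [7.4, 17.0, 71.1]]
finger-mid col now, predicted bar px on tool axis [260.73940815 230.3296041 ]
```

View pics/w2.png

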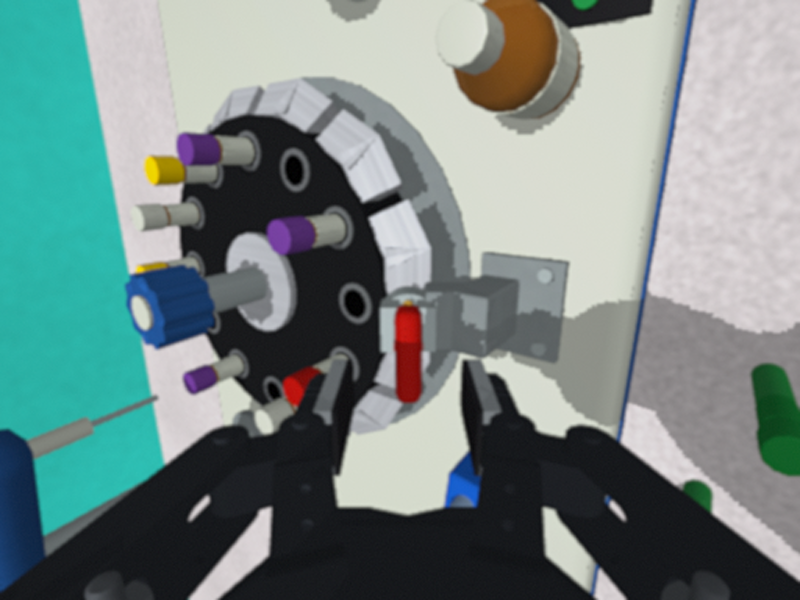

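Bar is centred on the fingers now (col 408). Offset is 2.8 mm hx, −2 mm hy and −0.8 mm hz. Grasping, pulling and twisting next.

```bash
cat >> h.py <<'E'
D=2.8*hx-2*hy-.8*hz
def st(m):
    s=sensors.read_state(); F=s["force"]; print(m,"t",round(s["t"],1),"F(h)",(np.c_[hx,hy,hz].T@F).round(1),"grip",round(s["grip_width"],1),round(s["grasp_force"],1),"out",round(float((s["eef_pos"]-pin-D)@hz-6),1),"Tq",(np.c_[hx,hy,hz].T@s["wrist_torque"]).round(2))
def twist(out,a,b,n=6,vel=25):
    for t in np.linspace(a,b,n+1)[1:]: ctrl.move_l(Ph(out)+D,Rt(t,1),vel=vel)
E
python3 - <<'E'
from h import *
st("pre")
print(ctrl.move_l(Ph(65)+D,vel=60,threshold=15)); st("at")
ctrl.gripper_to(8,60); st("gripped")
ctrl.move_l(Ph(65+16.5)+D,vel=25); st("pulled")
try: ctrl.move_l(Ph(65+16.5)+D,Rt(.25,1)); st("tw.25")
except Exception as e: print(e)
E
```

```text
pre t 3.5 F(h) [-0.2 -0.6  0.6] grip 39.7 0.0 out 111.2 Tq [0.07 0.28 0.01]
False
at t 4.4 F(h) [ 0.4  0.3 -0.3] grip 40.1 0.0 out 65.1 Tq [ 0.03  0.23 -0.04]
gripped t 4.8 F(h) [-2.5 -0.8  6.1] grip 10.9 58.4 out 65.4 Tq [-0.06  0.61 -0.  ]
pulled t 5.6 F(h) [  1.4  -0.9 -12.2] grip 11.0 58.3 out 81.2 Tq [-0.21 -0.08  0.05]
tw.25 t 6.0 F(h) [  2.6   1.5 -12.9] grip 11.0 58.3 out 81.3 Tq [ 0.07 -0.36  0.03]
```

```bash
python3 - <<'E'
from h import *
for t in np.linspace(.25,1.57,5)[1:]: ctrl.move_l(Ph(81.5)+D,Rt(t,1)); st("tw%.2f"%t)
ctrl.move_l(Ph(78)+D,vel=20); st("relax")
ctrl.gripper_to(40); st("open")
ctrl.move_l(Ph(165)+D,vel=120)
T=pose(); p,d=optics.grab_frame("wrist"); bar(p,d,T,proj("wrist",pin+hz*85,T))
cv2.imwrite("pics/w3.png",cv2.resize(p[:,:,::-1],(800,600),interpolation=cv2.INTER_CUBIC))
for a in (222,180,130):
    for z in (170,300): q=ctrl.solve_ik(W([0,0,z]),Rh(a)); print(a,z,None if q is None else np.round(q,2))
E
```

```text
tw0.58 t 6.5 F(h) [  5.1   2.7 -12.4] grip 10.9 58.4 out 81.5 Tq [ 0.58 -0.82 -0.01]
tw0.91 t 6.9 F(h) [  7.    5.7 -13.3] grip 10.9 58.4 out 81.7 Tq [ 1.18 -1.19 -0.02]
tw1.24 t 7.4 F(h) [  9.3  10.2 -13.6] grip 11.0 58.5 out 81.8 Tq [ 1.83 -1.51 -0.02]
tw1.57 t 7.9 F(h) [ 11.1  13.7 -13.3] grip 10.6 58.5 out 81.9 Tq [ 2.6  -1.74 -0.02]
relax t 8.2 F(h) [ 9.  14.1 -1.6] grip 10.9 60.3 out 78.8 Tq [ 2.62 -1.33 -0.05]
open t 8.6 F(h) [-0.5  0.8  0. ] grip 40.1 0.0 out 78.0 Tq [-0.01  0.21  0.02]
bar px [255.3 201.9] [249 177  14  51 648] h-coords p5,50,95 [[-14.3, -4.1, 80.6], [6.0, 0.6, 83.0], [23.7, 5.1, 84.2]]
222 170 [-0.18  0.47  1.38 -0.    1.29 -2.53]
222 300 [-0.18  0.37  1.24 -0.    1.53 -2.53]
180 170 [-0.18  0.47  1.38 -0.    1.29 -1.8 ]
180 300 [-0.18  0.37  1.24 -0.    1.53 -1.8 ]
130 170 [-0.18  0.47  1.38 -0.    1.29 -0.92]
130 300 [-0.18  0.37  1.24 -0.    1.53 -0.92]
```

View pics/w3.png

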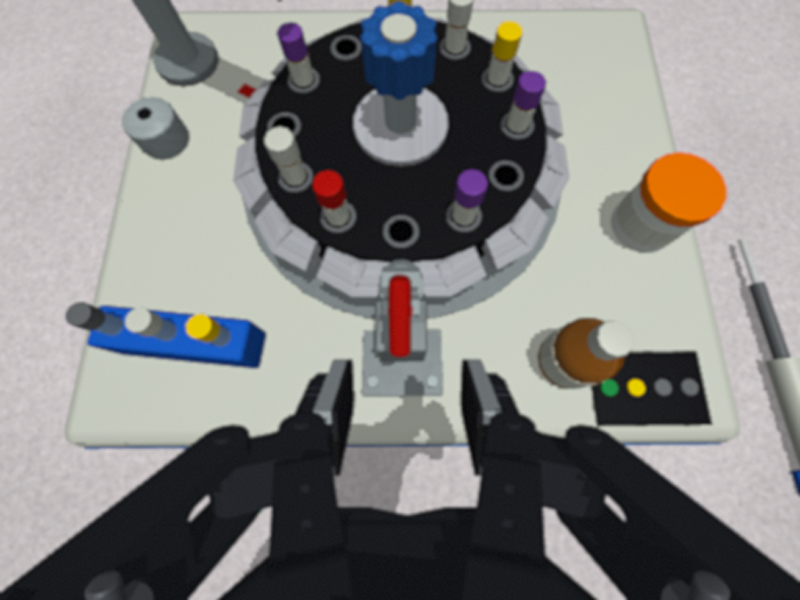

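Plunger is twisted and holds itself out: bar vertical at (399,315), now 13 mm further out. Combining both views gives a camera x-bias of ~2.2 mm and a handle offset D = (2.5, 0.3, −0.8). Now to a point above the hub.

```bash
cat >> h.py <<'E'
D=2.5*hx+.3*hy-.8*hz
E
python3 - <<'E'
from h import *
ctrl.gripper_to(72)
ctrl.move_ptp(W([-170,0,300]),Rh(222))
ctrl.move_l(W([-5,0,290]),vel=200)
T=pose(); p,d=optics.grab_frame("wrist")
c=proj("wrist",W([0,0,190]),T); print(c*1.5625)
h=cv2.cvtColor(p,cv2.COLOR_RGB2HSV); m=(h[...,0]>100)&(h[...,0]<125)&(h[...,1]>120)&(h[...,2]>50)
v,u=np.nonzero(m); k=optics.camera_params("wrist"); z=d[v,u]
M=T@k["T_tool_cam"]; X=((np.linalg.inv(k["mtx"])@np.c_[u,v,np.ones(len(u))].T)*z).T@M[:3,:3].T+M[:3,3]
g=(abs(X[:,2]-189)<5)&(np.hypot(*(X[:,:2]-O[:2]).T)<40); Y=X[g]
print(g.sum(),"z",np.median(Y[:,2]),"bbox mid",(Y.min(0)+Y.max(0))/2,"size",np.ptp(Y,axis=0),"circ",cv2.minEnclosingCircle(Y[:,:2].astype(np.float32)))
print("tool x",T[:3,0].round(2),"O",O, sensors.read_state()["t"])
cv2.imwrite("pics/w4.png",cv2.resize(p[:,:,::-1],(800,600),interpolation=cv2.INTER_CUBIC))
E
```

```text
[401.88238835 320.79903513]
1445 z 190.29038006163202 bbox mid [667.09386608 -31.68951053 188.29383075] size [45.48499133 44.43205395  8.55509935] circ ((667.1289672851562, -31.585214614868164), 22.96181869506836)
tool x [-0.71 -0.7   0.  ] O [664.6 -33.2   0. ] 13.8667
```

View pics/w4.png

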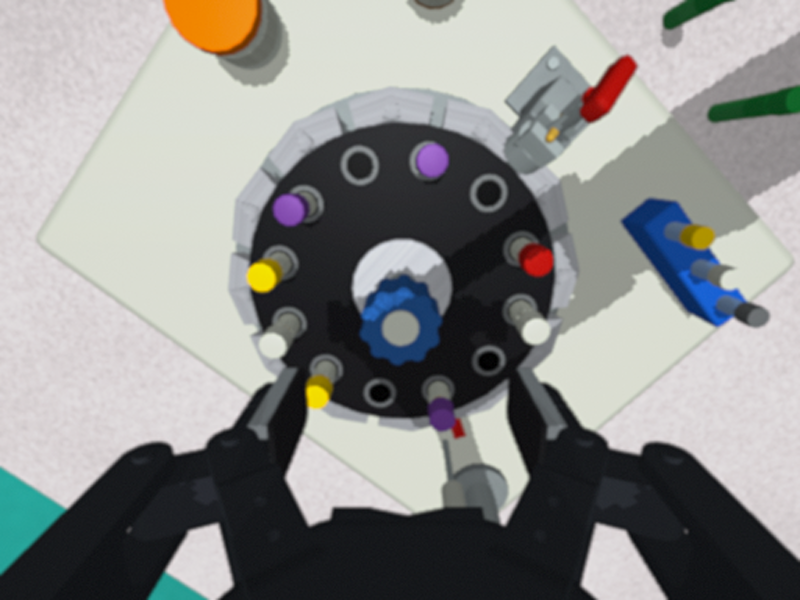

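Knob circle (46 mm found, top z 190) centres at (667.1, −31.6). Descending, gripping and turning −90° with the camera kept on the robot side, away from the probe arm.

```bash
echo '{"c":[667.6,-31.3],"yaw":0.04538}' > geo_hub.json; python3 - <<'E'
from h import *
C=np.array([667.6,-31.3,0]); z=np.array([0,0,1.])
def s(m):
    q=sensors.read_state(); print(m,round(q["t"],1),q["force"].round(1),q["wrist_torque"].round(2),round(q["grip_width"],1),q["eef_pos"].round(1))
ctrl.move_l(C+180*z+4*z,Rh(222),vel=120,threshold=15); s("down")
ctrl.gripper_to(40,50); s("grip")
for a in (212,192,172,152,132):
    ctrl.move_l(C+184*z,Rh(a),vel=40); s(a)
E
```

```text
down 14.9 [-0.3 -0.2  0.5] [-0.    0.03 -0.03] 71.9 [668.3 -31.5 185.2]
grip 15.3 [-3.9  2.8  5.6] [ 0.56  0.74 -0.04] 44.4 [667.3 -30.4 185.7]
212 15.6 [-4.1  1.9  5.4] [ 0.46  0.73 -0.09] 44.9 [667.3 -30.3 185.7]
192 16.1 [-4.5  2.5  6.9] [ 0.53  0.66 -0.09] 44.6 [667.2 -30.3 185.7]
172 16.6 [-4.5  2.7  7.3] [ 0.52  0.69 -0.06] 45.0 [667.2 -30.2 185.7]
152 17.1 [-4.4  2.9  6. ] [ 0.58  0.7  -0.11] 44.8 [667.2 -30.1 185.7]
132 17.6 [-4.   3.3  6.3] [ 0.59  0.55 -0.06] 44.6 [667.3 -30.  185.7]
```

```bash
cat >> h.py <<'E'
from scipy.optimize import least_squares
def caps(p,d,T,C=(667.3,-31.)):
    k=optics.camera_params("wrist"); v,u=np.nonzero(d>0); z=d[v,u]; M=T@k["T_tool_cam"]
    X=((np.linalg.inv(k["mtx"])@np.c_[u,v,np.ones(len(u))].T)*z).T@M[:3,:3].T+M[:3,3]
    r=np.hypot(*(X[:,:2]-C).T); g=(X[:,2]>147.5)&(X[:,2]<156)&(r>74)&(r<106)
    m=np.zeros(d.shape,np.uint8); m[v[g],u[g]]=1; n,l,s,_=cv2.connectedComponentsWithStats(m)
    L=l[v[g],u[g]]; Xg=X[g]; out=[]
    for i in range(1,n):
        if s[i,4]<80: continue
        Q=Xg[L==i]; (c,rad)=cv2.minEnclosingCircle(Q[:,:2].astype(np.float32)); out.append((*c,rad,*np.median(p[l==i],axis=0)))
    out=np.array(out); P=out[:,:2]
    def f(x):
        e=P-x[:2]; a=np.arctan2(e[:,1],e[:,0])-x[2]; a=(a+np.pi/12)%(np.pi/6)-np.pi/12
        return np.r_[a*90,np.hypot(*e.T)-90]
    s=least_squares(f,[*C,G["yaw"]],loss="soft_l1"); e=P-s.x[:2]
    print("centre",s.x[:2].round(1),"phase-yaw deg",np.degrees(s.x[2]-G["yaw"]).round(2),"res",f(s.x).round(1))
    for q,a in zip(out,np.degrees(np.arctan2(e[:,1],e[:,0])-G["yaw"])): print(a.round(1),q[2].round(1),q[3:])
E
python3 - <<'E'
from h import *
ctrl.gripper_to(72); C=np.array([667.6,-31.3,0])
ctrl.move_l(C+[0,0,290],vel=150)
T=pose(); p,d=optics.grab_frame("wrist"); np.savez("pics/w5.npz",p=p,d=d,T=T); caps(p,d,T)
cv2.imwrite("pics/w5.png",cv2.resize(p[:,:,::-1],(800,600),interpolation=cv2.INTER_CUBIC))
E
```

```text
centre [667.7 -31.1] phase-yaw deg 0.48 res [-0.1 -0.2  0.1 -0.   0.2 -0.   0.   0.   1.  -0.4 -0.9  0.1  0.9  0.6
  0.3  0.2]
120.4 9.4 [155.  97. 201.]
-179.6 9.3 [161. 103. 207.]
60.5 9.4 [140.  17.  14.]
-149.5 9.4 [248. 236.   0.]
30.6 9.5 [172. 176. 166.]
-119.5 9.5 [234. 236. 228.]
-89.5 9.8 [249.  230.5   0. ]
-29.5 9.7 [132.  74. 178.]
```

View pics/w5.png

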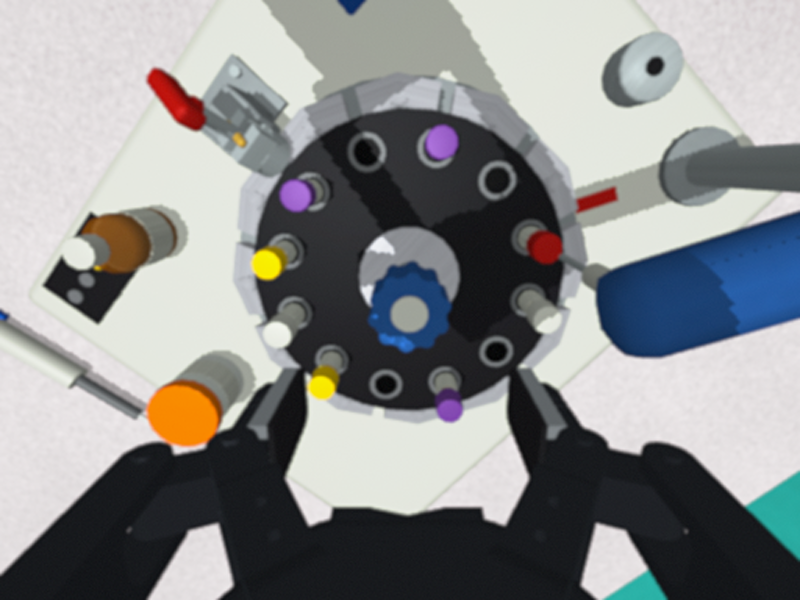

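Red cap at (545,246), directly at the needle. Lattice fit residuals are under 1 mm and red is at 60.5° with my yaw estimate. The handle bearing suggests the true yaw is ~3.1°, so the alignment error is about 0.1–0.5°, well within the 2° capture. Now back to the plunger.

```bash
python3 - <<'E'
from h import *
R=Rt(1.57,1)
ctrl.move_l(np.array([667.6,-31.3,300])-A@[170,0,0],vel=200)
ctrl.gripper_to(40,60)
ctrl.move_ptp(Ph(165)+D,R)
T=pose(); p,d=optics.grab_frame("wrist"); bar(p,d,T,proj("wrist",pin+hz*85,T))
print(ctrl.move_l(Ph(78.5)+D,vel=90,threshold=15)); st("at")
ctrl.gripper_to(8,60); st("grip")
ctrl.move_l(Ph(81.5)+D,vel=20); st("pulled")
for t in np.linspace(1.57,0,5)[1:]: ctrl.move_l(Ph(81.5)+D,Rt(t,1)); st("tw%.2f"%t)
E
```

```text
bar px [258.  203.2] [251 178  14  51 645] h-coords p5,50,95 [[-14.6, -4.5, 80.8], [5.5, 0.3, 83.0], [23.6, 5.2, 84.2]]
False
at t 23.1 F(h) [-0.4 -0.6  0.3] grip 39.7 0.0 out 78.7 Tq [-0.01  0.28  0.02]
grip t 23.4 F(h) [1.  4.  6.3] grip 10.7 58.5 out 79.1 Tq [ 0.78  0.19 -0.04]
pulled t 23.7 F(h) [  3.4   5.2 -12.4] grip 10.6 58.4 out 81.4 Tq [ 0.83 -0.45  0.04]
tw1.18 t 24.3 F(h) [  4.3   3.9 -12. ] grip 10.6 58.4 out 81.3 Tq [ 0.66 -0.37 -0.03]
tw0.79 t 24.8 F(h) [  3.3   3.2 -12.5] grip 10.8 58.5 out 81.3 Tq [ 0.61 -0.31 -0.02]
tw0.39 t 25.4 F(h) [  3.3   3.3 -11.9] grip 10.8 58.5 out 81.2 Tq [ 0.61 -0.17  0.02]
tw0.00 t 25.9 F(h) [  1.7   3.2 -10.8] grip 10.6 58.5 out 81.2 Tq [ 0.69 -0.17 -0.02]
```

```bash
python3 - <<'E'
from h import *
for o in (77,73,69,66,64.8): ctrl.move_l(Ph(o)+D,vel=20); st(o)
ctrl.gripper_to(40); st("open")
ctrl.move_l(Ph(165)+D,vel=120)
T=pose(); p,d=optics.grab_frame("wrist"); bar(p,d,T,proj("wrist",pin+hz*70,T))
cv2.imwrite("pics/w6.png",cv2.resize(p[:,:,::-1],(800,600),interpolation=cv2.INTER_CUBIC))
E
```

```text
77 t 26.3 F(h) [  3.5   3.1 -11.2] grip 11.2 58.7 out 76.6 Tq [ 0.62 -0.09 -0.01]
73 t 26.6 F(h) [ 2.1  2.8 -9.9] grip 10.8 58.9 out 72.7 Tq [ 0.65 -0.01 -0.05]
69 t 27.0 F(h) [ 3.2  3.2 -8.7] grip 10.6 59.1 out 68.7 Tq [ 0.66  0.02 -0.  ]
66 t 27.3 F(h) [ 1.5  4.3 -2.5] grip 11.1 59.9 out 66.0 Tq [ 0.86  0.18 -0.  ]
64.8 t 27.5 F(h) [-3.3  4.9 20.9] grip 10.9 63.3 out 65.8 Tq [ 0.91  0.97 -0.03]
open t 27.9 F(h) [ 0.  -0.1  0.1] grip 40.3 0.0 out 64.8 Tq [-0.06  0.29  0.03]
bar px [259.6 198.7] [254 175  13  48 562] h-coords p5,50,95 [[-1.8, -20.1, 67.7], [2.4, -2.1, 69.8], [7.5, 17.3, 71.2]]
```

View pics/w6.png

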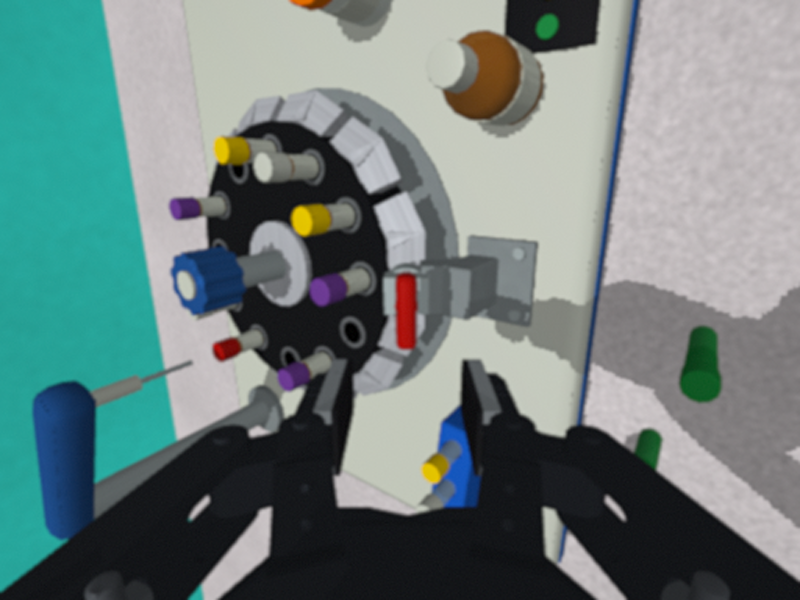

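The bar at (405,311) is crosswise, at the same depth as at the start (69.8/71.2 mm), so the pin is home. The red cap at (227,348) is at the needle station.

```bash
python3 -c "
from plant import ctrl
ctrl.hold(0.3); print(ctrl.finish_job())"
```

```text
the job is handed in; nothing more can be done
None
```

The red-capped tube stands under the needle with the plunger fully home and the carousel locked; the job is handed in, at about 29 s on the robot clock.

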